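# Set the air-duct damper to its marker

## Task

Get this air-duct damper ready to fit: lift the wooden transit block out of its pocket on top and set it down gently on the worktop beside the damper. Then swing the lever right round to its closed stop, where the block had been, and finally bring it back open until it points exactly at the brass marker clip on the scale's rim, and leave it there. Do not shift the marker clip or disturb the cup, dropper bottle or box standing nearby.

Things in the scene. Friction and masses are not known exactly. Their poses are not given: they have to be found in the camera images.
- damper_pivot (a point): Lever pivot on a fixed sheet-metal duct: 280 long (x) x 260 wide, end flanges 284 wide, 120 high. Point on the lever's vertical axis at the top of the round grey scale plate (radius 124 mm, ticks each 10 degrees), 111 mm above the worktop. Axes: z up; closed lever lies along +y; opening swings it anticlockwise from above, towards -x.
- damper_lever (a joint): Opening angle of the lever, rad: 0 = closed, on its hard stop (along +y of damper_pivot), 1.57 = open (along -x of damper_pivot), 1.6 at most. Friction holds it where it is left; it takes about 1.5 N at the grip post to move. With the transit block in its pocket it cannot be closed.
- lever_grip (a point): Grip point on the lever's upright black round post: 20 mm diameter, 131 to 181 mm above the worktop, point at 160 mm, 95 mm from the pivot. The post stands on a flat dark steel bar 22 mm wide, top 131 mm above the worktop, whose pointed tip is 123 mm from the pivot. x axis points outwards along the lever, z up.
- set_marker (a joint): Angle of the brass marker clip on the rim of the scale plate, measured exactly as the lever's opening angle: the lever points at the clip when both values are equal. It is held by friction and must stay where it is.
- marker_tip (a point): Inner tip of the marker clip, 118 mm from the pivot, 116 mm above the worktop; x axis points from the pivot outwards. The clip is 22 mm wide, its top 118 mm above the worktop, with its screw head 121 mm.
- block_center (a point): Centre of the loose pale wooden block: 80 long (x), 32 wide (y), 60 high (z), about 90 g. It starts standing in a pocket on the plate, centre 75 mm from the pivot, 141 mm above the worktop, length towards the pivot, 0.21 rad open of closed. Pocket ribs reach 21 mm either side of its centre line, tops 117 mm above the worktop: grip across the width with fingertips above them, lift straight up.
- transit_block: The same transit block; origin at the centre of its underside (x length, y width, z up). Must be set down gently on the worktop: not let fall from more than about 30 mm.
- dosing_cup: Bystander: small pale open cup, 63 mm diameter, 49 mm high; origin at the centre of its underside, to the right of the damper.
- dropper: Bystander: small dropper bottle, 33 mm diameter, 102 mm high; origin at the centre of its underside, to the right of the damper.
- plaster_box: Bystander: small carton, 34 x 92 x 82 mm; origin at the centre of its underside, far left of the damper.
Not all that is in view belongs to the job. Of the things that look like the transit_block, the largest one is meant.

How it is judged:
By the outcome, as a careful person would: the job done as asked, in the order asked, and still so for the second after the job is handed in, with the robot touching nothing.
It also fails if it takes over 58 s, if anything falls off the work surface, if the arm or the gripper's body presses on something with over 40 N, if the wrist force passes 120 N, or if a joint passes its speed limit or range.

## Robot

A 6-joint arm with a two-finger parallel gripper is mounted at the origin on a cart in front of the work surface, level with it; the furniture and walls round the work are solid. World frame = base frame: x ahead of the robot, y to its left, z up, the work surface at z = 0. Lengths are in m, angles in rad, forces in N, time in s.
With the tool pointing down it reaches from about 0.225 to 0.875 m from the base axis. Payload 3.4 kg.
Tool frame: the origin (TCP) lies between the finger pads; the fingertips stand 14 mm ahead of it and the grasp point (between the pads) lies 5 mm behind it; z points along the fingers, y is the direction in which the jaws open and shut (so a half turn about z gives the same grasp; the last joint's range is limited). The gripper opens to 85 mm and grips with 20 to 120 N. Pads are 22 mm wide; open, the fingers measure 114 mm over their backs; the gripper's body (76 mm by 85 mm) begins 54 mm behind the grasp point. The pads swing forward as they close: fully open they stand 13 mm farther back than shut.
Start: joints at [1.152, 0.276, 1.505, -0, 1.361, -0.121], TCP at [0.169, 0.55, 0.245] pointing down, gripper open.
Joint ranges: [-2.89, 2.89], [-0.75, 2.08], [0.22, 2.7], [-1.18, 4.32], [0.11, 2.71], [-2.7, 2.7]. Speed limits (rad/s): [2.57, 2.57, 3.14, 3.14, 3.14, 3.14].

## Interface

Orientations are given as a unit quaternion [x, y, z, w].
In Python, from station import manip gives the robot as it stands. The module is installed in compiled form; this text tells all that it offers.
- The arm moves only by the shell command python3 -m jog 'ROWS' [FORCE]. ROWS is JSON, a list of rows, each a list of 7 numbers: the turn, a rotation vector about the tool's x, y, z in degrees, then the shift along the tool's x, y, z in mm, then the closure, from -1 (fully open) to 1 (shut), so that 0 is half open. A call has 1 to 20 rows; each row shifts and turns the commanded pose from where the row before left it, along the tool's axes as they then stand; what a row does not reach is not made up. A row lasts 1/10 s, in which the tool goes at most 50 mm and 8.59 degrees, less where a joint would pass 70% of its speed; a pose out of reach is approached as far as the arm can. A call is refused whole if a number of a shift passes 50 or a number of a turn 8.59, either way. A call with a gripper value outside its range is refused whole. The fingers move at their own pace and stop on an object; FORCE is the grip in N (left out, the last holds). Time passes only in rows, so rows that do not move let the fingers close. It gives the time, the measured TCP pose, the force and the opening at its end, in the units of the state.
- manip.get_obs(): the state, without advancing time (a new reading comes with each control period).
- manip.read_camera(name): name is "side" or "top"; returns a dict with "frame" (480x640x3 uint8, blue, green, red), "depth" (480x640 float32, m along the optical axis (not along the pixel's ray), 0 where there is no reading), "camera_matrix" (3x3 intrinsics, pixels), "k1" (the pictures are not rectified: a ray, as slopes to the right and down, at radius r is drawn at 1 + k1 r^2 times it, then the intrinsics apply), "extrinsics" (4x4, takes a point from camera to world coordinates). Camera axes: x right, y down, z forward; pixel columns grow to the right and rows downward; lengths in m; the calibration is good to about 2 mm. A picture is of the moment at which its call begins.
- manip.job_done(): hands the job in, once; it reports no verdict.
The state is a dict: "t": time; "joints": joint angles; "joint_vel": joint speeds; "effort": joint torques, N m; "tcp_pos": TCP position; "orientation": TCP orientation; "force": force on the tool from outside, world axes, zero at the start; "torque": the same for the moment, N m; "finger_gap": finger opening in m.
Only numpy, scipy, OpenCV 4.12 (cv2) and the standard library are available. Lean on these libraries where they do the work, as an engineer would, in place of code of your own. Each camera call takes 0.05 s, during which the arm holds its last target. There are 200 camera calls.

## Working session

There is one attempt and no reset: what is moved stays moved. The work goes in short steps, Python scripts to look and compute and a shell command to move; the robot and the scene stay as the last step left them, time stands still between calls to the robot, and variables do not carry over. Pictures are saved under pics/ and viewed, about 8 in all and at most 12, crops included, and the job is handed in when it is done.

```bash
mkdir -p pics
cat > h.py <<'E'
import numpy as np, cv2, pickle
from station import manip
def shot(name,tag):
    c=manip.read_camera(name); cv2.imwrite(f'pics/{tag}.png',c['frame']); pickle.dump(c,open(f'pics/{tag}.pkl','wb')); return c
def load(tag): return pickle.load(open(f'pics/{tag}.pkl','rb'))
def rays(c,uv):
    K=np.array(c['camera_matrix']); uv=np.atleast_2d(np.array(uv,float))
    d=(uv-K[:2,2])/[K[0,0],K[1,1]]; s=d.copy()
    for _ in range(20): s=d/(1+c['k1']*(s**2).sum(1,keepdims=True))
    return np.c_[s,np.ones(len(s))]
def onplane(c,uv,z):
    T=np.array(c['extrinsics']); r=rays(c,uv)@T[:3,:3].T; o=T[:3,3]
    return o+r*((z-o[2])/r[:,2])[:,None]
def depthpts(c,uv):
    T=np.array(c['extrinsics']); uv=np.atleast_2d(uv).astype(int)
    d=c['depth'][uv[:,1],uv[:,0]]
    return (rays(c,uv)*d[:,None])@T[:3,:3].T+T[:3,3]
def cloud(c):
    v,u=np.mgrid[0:480,0:640]; p=depthpts(c,np.c_[u.ravel(),v.ravel()]); p[c['depth'].ravel()==0]=np.nan
    return p.reshape(480,640,3)
def proj(c,P):
    T=np.array(c['extrinsics']); p=(np.atleast_2d(P)-T[:3,3])@T[:3,:3]; s=p[:,:2]/p[:,2:]
    s=s*(1+c['k1']*(s**2).sum(1,keepdims=True)); K=np.array(c['camera_matrix'])
    return s*[K[0,0],K[1,1]]+K[:2,2]
E
python3 - <<'E'
from h import *
for n in('top','side'):
    c=shot(n,n+'0'); print(n,np.round(c['extrinsics'],3).tolist(),c['k1'],np.array(c['camera_matrix']).tolist())
print(manip.get_obs())
E
```

```text
top [[0.387, -0.726, 0.568, -0.514], [-0.922, -0.3, 0.244, -0.472], [-0.007, -0.619, -0.786, 1.575], [0.0, 0.0, 0.0, 1.0]] -0.13269085478370962 [[621.9062900705719, 0.0, 326.2996828054659], [0.0, 621.9062900705719, 229.4527260267809], [0.0, 0.0, 1.0]]
side [[-0.977, -0.182, 0.113, 0.373], [-0.214, 0.82, -0.531, 0.739], [0.004, -0.542, -0.84, 1.295], [0.0, 0.0, 0.0, 1.0]] 0.018540670312589994 [[587.169633443876, 0.0, 323.9086826108306], [0.0, 587.169633443876, 243.58367175230097], [0.0, 0.0, 1.0]]
{'t': 0.1, 'joints': array([ 1.15200621e+00,  2.76521256e-01,  1.50604360e+00,  3.31080087e-06,
        1.36067768e+00, -1.21003094e-01]), 'joint_vel': array([ 0.00035851, -0.00172427, -0.00448308,  0.00241418, -0.00313657,
       -0.00141368]), 'effort': array([ 1.11528261e-03, -4.17697692e+01, -2.46405548e+01, -3.00394340e-04,
        5.84016481e-03,  1.99274479e-05]), 'tcp_pos': array([0.16852584, 0.54926906, 0.2445174 ]), 'orientation': array([ 1.48344271e-01,  9.88935436e-01, -7.94644606e-04, -2.21515416e-04]), 'force': array([-0.20937116,  0.30839763,  0.03926058]), 'torque': array([-0.02827712,  0.00458384, -0.04496146]), 'finger_gap': 0.08553913430520182}
```

View pics/top0.png

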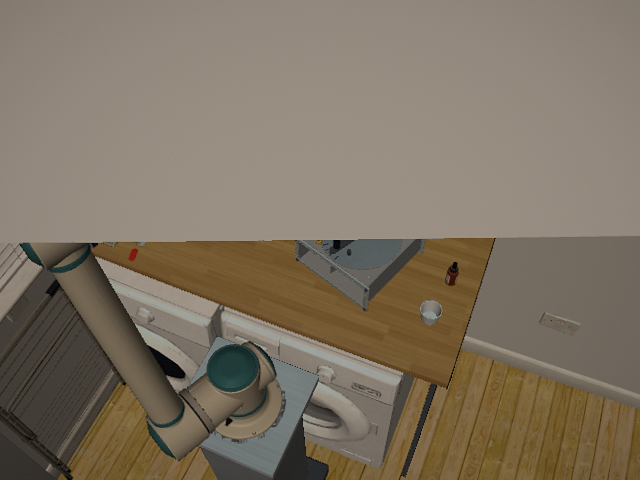

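View pics/side0.png

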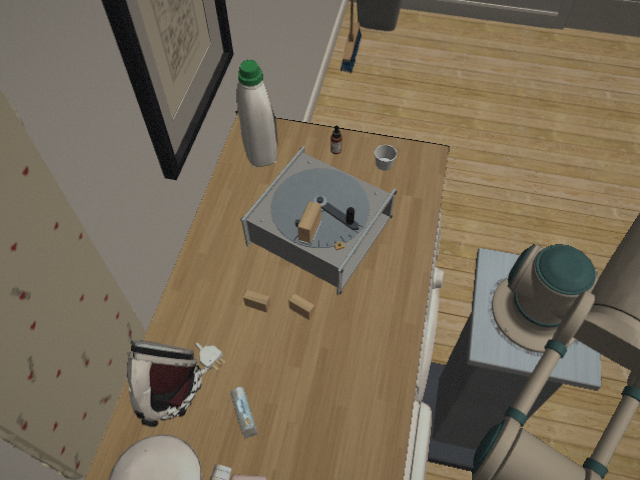

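The top camera is half blocked by something pale. It shows only the damper's near corner (365,300), the post (337,243), the cup (431,312) and the dropper (452,273). The side view shows the whole damper: pivot ~(320,201), block (310,222), post (350,216), clip (340,245). Two smaller look-alike blocks lie at (256,300) and (301,307).

Run:
```python
from h import *
c=load('top0'); P=cloud(c)
for uv in [(100,50),(320,50),(600,50),(100,230),(320,230),(600,230),(337,243),(431,312),(365,300)]: print('top',uv,P[uv[1],uv[0]].round(3), c['depth'][uv[1],uv[0]])
c=load('side0'); P=cloud(c)
for k,uv in dict(pivot=(320,201),plate=(345,190),blocktop=(311,212),post=(350,210),clip=(340,245),d1=(256,300),d2=(301,307),table=(300,350),cup=(385,152),drop=(336,130),bottle=(250,70),wall=(60,300),wall2=(200,230),wall3=(30,150),frame=(180,80),pencil=(243,410),toaster=(160,380)).items(): print(k,P[uv[1],uv[0]].round(4))
f=c['frame'][170:290,230:410]; cv2.imwrite('pics/sc.png',cv2.resize(f,None,fx=4.4,fy=4.4,interpolation=cv2.INTER_CUBIC))
```

```text
top (100, 50) [nan nan nan] 0.0
top (320, 50) [nan nan nan] 0.0
top (600, 50) [nan nan nan] 0.0
top (100, 230) [nan nan nan] 0.0
top (320, 230) [nan nan nan] 0.0
top (600, 230) [nan nan nan] 0.0
top (337, 243) [ 0.475 -0.079  0.161] 1.7695763
top (431, 312) [ 0.459 -0.385 -0.001] 1.8132954
top (365, 300) [ 0.39  -0.201  0.057] 1.7727095
pivot [ 0.5636 -0.111   0.1388]
plate [ 0.5135 -0.1788  0.1119]
blocktop [ 0.5722 -0.052   0.1697]
post [ 0.4824 -0.0708  0.1794]
clip [ 0.492  -0.0089  0.118 ]
d1 [0.6637 0.1409 0.0454]
d2 [0.5551 0.1347 0.0431]
table [ 5.373e-01  2.234e-01 -5.000e-04]
cup [ 0.4392 -0.4117  0.0187]
drop [ 0.5827 -0.4023  0.0853]
bottle [ 0.7908 -0.3402  0.3101]
wall [0.8844 0.3963 0.4356]
wall2 [ 0.8758 -0.0477  0.0032]
wall3 [0.8841 0.2874 0.6788]
frame [ 0.9104 -0.206   0.3711]
pencil [0.6129 0.4077 0.0724]
toaster [0.7725 0.4106 0.1654]
```

View pics/sc.png

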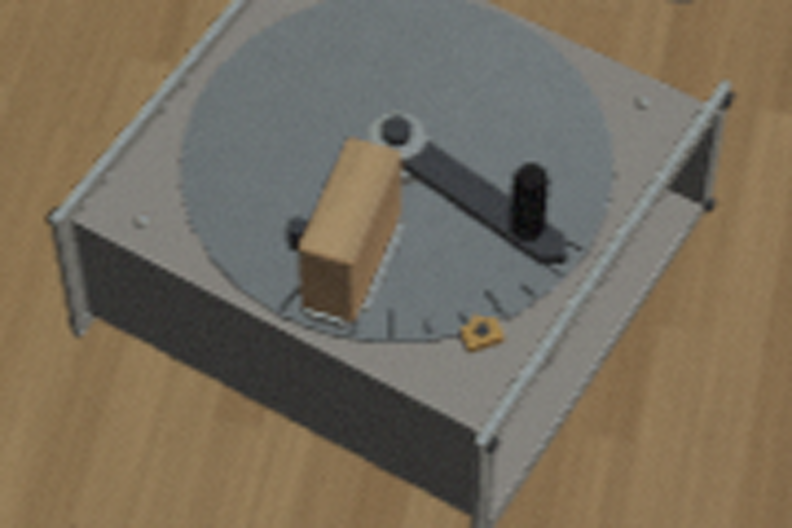

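The crop shows the block left of centre at (350,225), the lever to lower right with its post at (530,200), the brass clip at (482,333) and the closed stop pin at (297,235).

```bash
cat > meas.py <<'E'
from h import *
def circ(p):
    A=np.c_[2*p,np.ones(len(p))]; s=np.linalg.lstsq(A,(p**2).sum(1),rcond=None)[0]; return s[:2],np.sqrt(s[2]+s[:2]@s[:2])
def scale(c):
    P=cloud(c); hsv=cv2.cvtColor(c['frame'],cv2.COLOR_BGR2HSV)
    m=cv2.inRange(hsv,(90,25,60),(125,255,200))
    reg=(abs(P[...,2]-.111)<.006)
    m=((m>0)&reg).astype(np.uint8); m=cv2.morphologyEx(m,cv2.MORPH_OPEN,np.ones((3,3)))
    n,l,st,_=cv2.connectedComponentsWithStats(m); k=1+np.argmax(st[1:,4]); 
    cn=max(cv2.findContours((l==k).astype(np.uint8),0,1)[0],key=len)[:,0]
    q=onplane(c,cn,.111)[:,:2]
    for _ in range(12):
        ce,r=circ(q); e=np.hypot(*(q-ce).T)-r; q=q[abs(e)<max(.002,1.5*e.std())]
    return ce,r,len(q),np.nanmedian(P[l==k][:,2])
def clip(c):
    hsv=cv2.cvtColor(c['frame'],cv2.COLOR_BGR2HSV); m=cv2.inRange(hsv,(15,130,90),(32,255,255))
    n,l,st,ce=cv2.connectedComponentsWithStats(m); 
    return [(st[i,4],ce[i],onplane(c,ce[i],.117)[0]) for i in range(1,n) if st[i,4]>15]
E
python3 - <<'E'
from meas import *
c=load('side0'); ce,r,n,z=scale(c); print('scale',ce,r,n,z)
for k in clip(c): print('clip',k)
P=cloud(c); h=P[...,2]; near=np.hypot(P[...,0]-ce[0],P[...,1]-ce[1])<.13
v=(c['frame'].max(2))
m=(near&(h>.163)&(v>80)); m=cv2.morphologyEx(m.astype(np.uint8),cv2.MORPH_OPEN,np.ones((2,2)))
q=P[m>0]; print('block n',len(q),np.percentile(q[:,2],[5,50,95]))
vv,uu=np.nonzero(m); w=onplane(c,np.c_[uu,vv],np.median(q[:,2]))[:,:2]
R=cv2.minAreaRect((w*1000).astype(np.float32)); print('rect',R, w.mean(0)); bx=cv2.boxPoints(R); print(bx)
m=near&(v<50)&(h>.12); q=P[m]; print('dark',len(q),np.percentile(q[:,2],[50,90,97]))
m=near&(v<60)&(h>.172); q=P[m]; print('posttop',len(q),q.mean(0)); vv,uu=np.nonzero(m); w=onplane(c,np.c_[uu,vv],.181); print(w.mean(0),w.min(0),w.max(0))
# flange direction
m=(h>.113)&(h<.13)&(np.hypot(P[...,0]-ce[0],P[...,1]-ce[1])>.135)&(np.hypot(P[...,0]-ce[0],P[...,1]-ce[1])<.22)
q=P[m][:,:2]; s=q[(q-ce)[:,0]<0]; 
for nm,s in(('near',q[q[:,0]<ce[0]]),('far',q[q[:,0]>ce[0]])):
    if len(s)>5: vx=cv2.fitLine(s.astype(np.float32),cv2.DIST_HUBER,0,.001,.001).ravel(); print(nm,len(s),vx,np.degrees(np.arctan2(vx[1],vx[0])))
t=load('top0'); Q=cloud(t); mm=(abs(Q[...,2]-.17)<.012)&(np.hypot(Q[...,0]-ce[0],Q[...,1]-ce[1])<.15); print('top post',Q[mm].mean(0),mm.sum())
E
```

```text
Traceback (most recent call last):
  File "meas.py", line 9, in scale
    n,l,st,_=cv2.connectedComponentsWithStats(m); k=1+np.argmax(st[1:,4]);
                                                      ~~~~~~~~~^^^^^^^^^^
ValueError: attempt to get argmax of an empty sequence
```

Run:
```python
from h import *
c=load('side0'); h=cv2.cvtColor(c['frame'],cv2.COLOR_BGR2HSV)
for uv in [(345,190),(290,190),(330,225),(320,170+10),(375,190),(265,215),(340,245),(339,243),(385,200)]: print(uv,h[uv[1],uv[0]],c['frame'][uv[1],uv[0]])
```

```text
(345, 190) [ 98  16 124] [124 122 116]
(290, 190) [ 90  19 118] [118 118 109]
(330, 225) [ 93  20 117] [117 116 108]
(320, 180) [ 94  17 119] [119 118 111]
(375, 190) [ 17  14 130] [123 127 130]
(265, 215) [ 20  12 130] [124 128 130]
(340, 245) [21 25 72] [65 70 72]
(339, 243) [ 20  77 103] [ 72  93 103]
(385, 200) [ 38   8 132] [128 132 131]
```

```bash
sed -i "s/    m=cv2.inRange(hsv,(90,25,60),(125,255,200))/    b=cv2.GaussianBlur(c['frame'],(3,3),0).astype(int); m=(b[...,0]-b[...,2]>1)*255/" meas.py
cat > m0.py <<'E'
import sys
from meas import *
c=load('side0'); ce,r,n,z=scale(c); print('scale',ce,r,n,z)
for k in clip(c): print('clip',k)
P=cloud(c); h=P[...,2]; near=np.hypot(P[...,0]-ce[0],P[...,1]-ce[1])<.13
v=(c['frame'].max(2))
m=(near&(h>.163)&(v>80)); m=cv2.morphologyEx(m.astype(np.uint8),cv2.MORPH_OPEN,np.ones((2,2)))
q=P[m>0]; print('block n',len(q),np.percentile(q[:,2],[5,50,95]))
vv,uu=np.nonzero(m); w=onplane(c,np.c_[uu,vv],np.median(q[:,2]))[:,:2]
R=cv2.minAreaRect((w*1000).astype(np.float32)); print('rect',R, w.mean(0)); bx=cv2.boxPoints(R); print(bx)
m=near&(v<60)&(h>.172); q=P[m]; print('posttop',len(q),q.mean(0)); vv,uu=np.nonzero(m); w=onplane(c,np.c_[uu,vv],.181); print(w.mean(0),w.min(0),w.max(0))
d=np.hypot(P[...,0]-ce[0],P[...,1]-ce[1]); q=P[(h>.113)&(h<.13)&(d>.135)&(d<.22)][:,:2]
for nm,s in(('near',q[q[:,0]<ce[0]]),('far',q[q[:,0]>ce[0]])):
    if len(s)>5: vx=cv2.fitLine(s.astype(np.float32),cv2.DIST_HUBER,0,.001,.001).ravel(); print(nm,len(s),vx,np.degrees(np.arctan2(vx[1],vx[0])))
t=load('top0'); Q=cloud(t); mm=(abs(Q[...,2]-.17)<.012)&(np.hypot(Q[...,0]-ce[0],Q[...,1]-ce[1])<.15); print('top post',Q[mm].mean(0),mm.sum())
E
python3 m0.py
```

```text
scale [ 0.56545438 -0.11672234] 0.12135971406996897 200 0.11059383165274306
clip (np.int32(21), array([339.14285714, 246.52380952]), array([ 0.49327297, -0.00492923,  0.117     ]))
block n 384 [0.15568941 0.16975084 0.17378571]
rect ((571.6805419921875, -39.28661346435547), (80.70269012451172, 33.122703552246094), 83.47620391845703) [ 0.57181612 -0.03916805]
[[550.6419    -77.49504  ]
 [583.5501    -81.2583   ]
 [592.7192     -1.078186 ]
 [559.811       2.6850739]]
posttop 46 [ 0.48176518 -0.06868583  0.17925654]
[ 0.48159926 -0.06743267  0.181     ] [ 0.47373162 -0.07867646  0.181     ] [ 0.48965514 -0.05595983  0.181     ]
near 320 [ 0.32115015  0.9470283   0.42722616 -0.10014433] 71.2675
far 323 [ 0.32902977  0.94431955  0.6949378  -0.15946248] 70.79011
top post [ 0.47494301 -0.07793426  0.16732012] 24
```

```bash
cat > go.py <<'E'
# usage: go.py x y z jawdeg -> remaining turn about tool z and shift in tool axes (before and after turn)
import sys
from h import *
from scipy.spatial.transform import Rotation as R
x,y,z,j=map(float,sys.argv[1:5]); o=manip.get_obs(); A=R.from_quat(o['orientation']); M=A.as_matrix()
a=np.degrees(np.arctan2(M[1,1],M[0,1])); dj=(j-a+90)%180-90
G=(R.from_euler('z',a+dj,degrees=True)*R.from_euler('z',-90,degrees=True)).as_matrix()
yv=G[:,1]; G=np.c_[np.cross(yv,[0,0,-1]),yv,[0,0,-1]]
d=np.array([x,y,z])-o['tcp_pos']
print('t',round(o['t'],2),'tcp',o['tcp_pos'].round(4),'jaw',a.round(2),'j6',o['joints'][5].round(2),'gap',o['finger_gap'].round(4),'F',o['force'].round(1))
print('turn rotvec now',(A.inv()*R.from_matrix(G)).as_rotvec(degrees=True).round(2),'shift now-axes',(M.T@d*1000).round(1),'shift after turn',(G.T@d*1000).round(1))
E
python3 go.py .5717 -.0393 .240 -6.6
python3 - <<'E'
from h import *
c=load('side0');P=cloud(c)
for uv in[(297,223),(297,221),(298,225),(299,222)]: print(P[uv[1],uv[0]].round(3))
print('edge',onplane(c,[(436,270),(430,320)],0).round(3))
pv=np.array([.564,-.115])
for a in (71,): print('stop guess dir',a)
E
```

```text
[ 0.606 -0.043  0.126]
[ 0.606 -0.047  0.129]
[ 0.593 -0.009  0.17 ]
[ 0.593 -0.018  0.169]
edge [[ 0.25  -0.063  0.   ]
 [ 0.248  0.08   0.   ]]
stop guess dir 71Traceback (most recent call last):
  File "go.py", line 10, in <module>
    print('t',round(o['t'],2),'tcp',o['tcp_pos'].round(4),'jaw',a.round(2),'j6',o['joints'][5].round(2),'gap',o['finger_gap'].round(4),'F',o['force'].round(1))
                                                                                                              ^^^^^^^^^^^^^^^^^^^^^
AttributeError: 'float' object has no attribute 'round'
```

```bash
sed -i "s/o\['finger_gap'\].round(4)/round(o['finger_gap'],4)/" go.py; python3 go.py .5717 -.0393 .240 -6.6
```

```text
t 0.1 tcp [0.1685 0.5493 0.2445] jaw 72.94 j6 -0.12 gap 0.0855 F [-0.2  0.3  0. ]
turn rotvec now [-9.000e-02  6.000e-02  7.954e+01] shift now-axes [-558.1 -444.4    5.1] shift after turn [-538.3  468.2    4.5]
```

```bash
python3 -m jog '[[0,0,8,0,0,0,-1],[0,0,8,0,0,0,-1],[0,0,8,0,0,0,-1],[0,0,8,0,0,0,-1],[0,0,8,0,0,0,-1],[0,0,8,0,0,0,-1],[0,0,8,0,0,0,-1],[0,0,8,0,0,0,-1],[0,0,8,0,0,0,-1],[0,0,7.5,0,0,0,-1],[0,0,0,0,0,0,-1]]' && python3 -m jog '[[0,0,0,-30,26,0,-1],[0,0,0,-30,26,0,-1],[0,0,0,-30,26,0,-1],[0,0,0,-30,26,0,-1],[0,0,0,-30,26,0,-1],[0,0,0,-30,26,0,-1],[0,0,0,-30,26,0,-1],[0,0,0,-30,26,0,-1],[0,0,0,-30,26,0,-1],[0,0,0,-30,26,0,-1],[0,0,0,-30,26,0,-1],[0,0,0,-30,26,0,-1],[0,0,0,-30,26,0,-1],[0,0,0,-30,26,0,-1],[0,0,0,-30,26,0,-1],[0,0,0,-30,26,0,-1],[0,0,0,-30,26,0,-1],[0,0,0,-28,26,5,-1],[0,0,0,0,0,0,-1]]'; python3 go.py .5717 -.0393 .150 -6.6
```

```text
t: 1.2
tcp_pos: [0.1686, 0.5495, 0.2449]
orientation: [0.746, 0.666, -0.0, 0.0]
force: [-0.9, 0.0, -0.3]
finger_gap: 0.0855
t: 3.1
tcp_pos: [0.5746, -0.0423, 0.2389]
orientation: [0.747, 0.665, -0.0, 0.001]
force: [-0.9, 0.3, -0.3]
finger_gap: 0.0858
t 3.1 tcp [ 0.5746 -0.0423  0.2389] jaw -6.62 j6 -0.08 gap 0.0858 F [-0.9  0.3 -0.3]
turn rotvec now [ 0.04  0.11 -0.02] shift now-axes [ 2.8 -3.3 88.9] shift after turn [ 2.7 -3.3 88.9]
```

```bash
python3 -m jog '[[0,0,0,2,-3,10,-1],[0,0,0,0,0,0,-1]]'; python3 go.py .5717 -.0393 .150 -6.6; python3 -m jog '[[0,0,0,0,0,15,-1],[0,0,0,0,0,15,-1],[0,0,0,0,0,15,-1],[0,0,0,0,0,15,-1],[0,0,0,0,0,0,-1]]';python3 go.py .5717 -.0393 .150 -6.6
python3 - <<'E'
from h import *
c=shot('side','s1'); cv2.imwrite('pics/s1c.png',cv2.resize(c['frame'][130:310,210:450],None,fx=3.3,fy=3.3))
E
```

```text
t: 3.3
tcp_pos: [0.5672, -0.0347, 0.2284]
orientation: [0.746, 0.666, -0.001, -0.002]
force: [-0.1, -0.7, -0.4]
finger_gap: 0.0853
t 3.3 tcp [ 0.5672 -0.0347  0.2284] jaw -6.46 j6 -0.07 gap 0.0853 F [-0.1 -0.7 -0.4]
turn rotvec now [-0.27 -0.06  0.14] shift now-axes [-4.2  5.4 78.4] shift after turn [-4.1  5.  78.4]
t: 3.8
tcp_pos: [0.5669, -0.0342, 0.1685]
orientation: [0.746, 0.666, -0.001, -0.002]
force: [-0.0, 0.6, -0.3]
finger_gap: 0.0857
t 3.8 tcp [ 0.5669 -0.0342  0.1685] jaw -6.42 j6 -0.07 gap 0.0857 F [-0.   0.6 -0.3]
turn rotvec now [-0.28 -0.04  0.18] shift now-axes [-4.6  5.4 18.5] shift after turn [-4.5  5.3 18.5]
```

View pics/s1c.png

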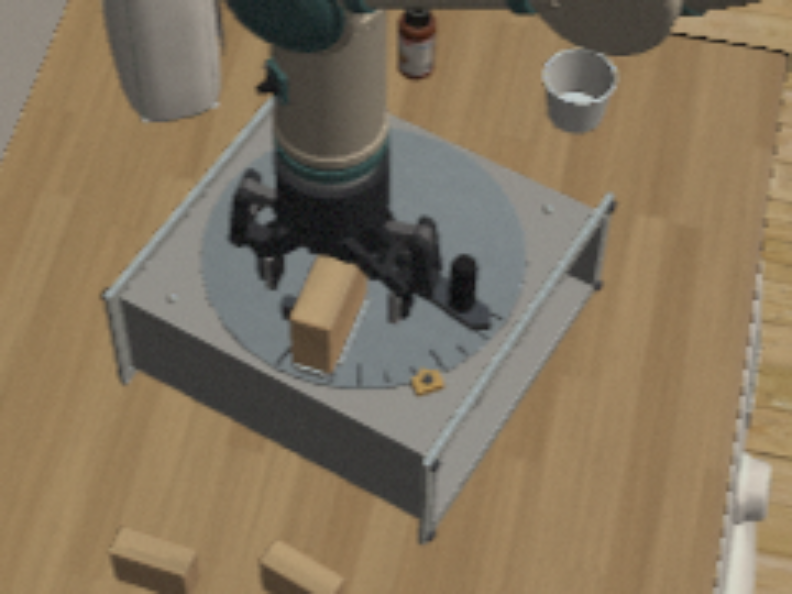

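The open fingers straddle the block (finger pads at (270,265) and (395,300), block at (330,310)). The post at (463,280) and the clip at (428,381) are clear of them.

```bash
python3 -m jog '[[0,0,0,-4.5,5,0,-1],[0,0,0,0,0,6,-1],[0,0,0,0,0,6,-1],[0,0,0,0,0,6,-1],[0,0,0,0,0,0,-1],[0,0,0,0,0,0,-1]]';python3 go.py .5717 -.0393 .150 -6.6; python3 -m jog '[[0,0,0,0,0,0,0.2],[0,0,0,0,0,0,0.5],[0,0,0,0,0,0,1],[0,0,0,0,0,0,1],[0,0,0,0,0,0,1],[0,0,0,0,0,0,1],[0,0,0,0,0,0,1],[0,0,0,0,0,0,1]]' 30
```

```text
t: 4.45
tcp_pos: [0.5737, -0.0409, 0.152]
orientation: [0.746, 0.665, -0.0, -0.0]
force: [-0.1, -1.2, 0.1]
finger_gap: 0.0853
t 4.45 tcp [ 0.5737 -0.0409  0.152 ] jaw -6.57 j6 -0.08 gap 0.0853 F [-0.1 -1.2  0.1]
turn rotvec now [-0.04 -0.01  0.03] shift now-axes [ 1.4 -2.2  2. ] shift after turn [ 1.4 -2.2  2. ]
t: 5.25
tcp_pos: [0.5742, -0.041, 0.1526]
orientation: [0.746, 0.665, 0.0, 0.0]
force: [0.2, 0.3, 1.7]
finger_gap: 0.0314
```

```bash
python3 -m jog '[[0,0,0,0,0,-5,1],[0,0,0,0,0,-10,1],[0,0,0,0,0,-15,1],[0,0,0,0,0,-20,1],[0,0,0,0,0,-20,1],[0,0,0,0,0,-20,1],[0,0,0,0,0,0,1],[0,0,0,0,0,0,1]]';python3 go.py .45 .18 .240 -6.6
python3 - <<'E'
from h import *
c=shot('side','s2'); cv2.imwrite('pics/s2c.png',cv2.resize(c['frame'][110:330,190:450],None,fx=3,fy=2.7))
E
```

```text
t: 6.05
tcp_pos: [0.5735, -0.0408, 0.2424]
orientation: [0.746, 0.666, -0.0, -0.0]
force: [-0.0, -1.1, -1.3]
finger_gap: 0.032
t 6.05 tcp [ 0.5735 -0.0408  0.2424] jaw -6.56 j6 -0.08 gap 0.032 F [-0.  -1.1 -1.3]
turn rotvec now [-0.01 -0.    0.04] shift now-axes [ 205.3 -147.9    2.4] shift after turn [ 205.2 -148.     2.4]
```

View pics/s2c.png

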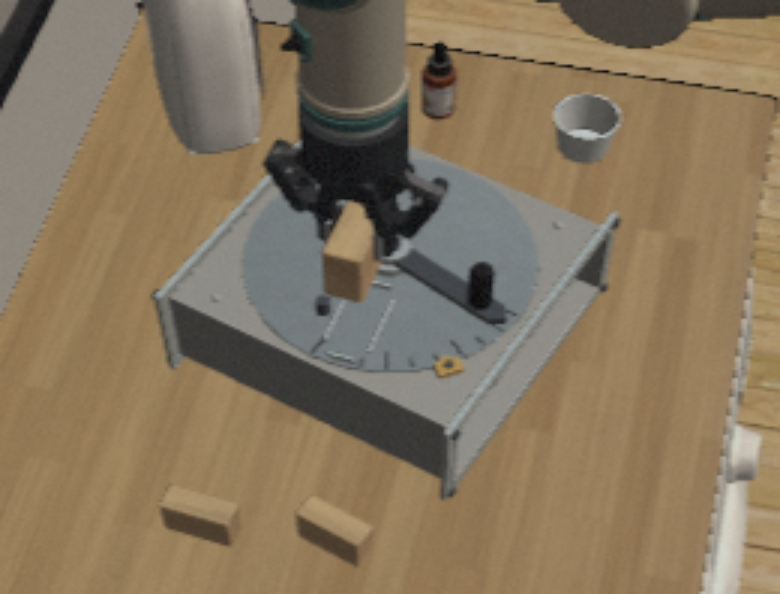

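The block is out of its pocket and held upright at (350,255). The pocket ribs are empty at (360,325), and the lever and clip have not moved.

```bash
python3 -m jog '[[0,0,0,20,-14,0,1],[0,0,0,30,-22,0,1],[0,0,0,35,-25,0,1],[0,0,0,35,-25,0,1],[0,0,0,35,-25,0,1],[0,0,0,30,-22,0,1],[0,0,0,20,-15,0,1],[0,0,0,0,0,0,1],[0,0,0,0,0,30,1],[0,0,0,0,0,40,1],[0,0,0,0,0,40,1],[0,0,0,0,0,40,1],[0,0,0,0,0,30,1],[0,0,0,0,0,10,1],[0,0,0,0,0,0,1]]';python3 go.py .45 .18 .0425 -6.6
```

```text
t: 7.6
tcp_pos: [0.4493, 0.1787, 0.0507]
orientation: [0.747, 0.665, -0.002, -0.001]
force: [0.8, -0.1, -0.3]
finger_gap: 0.0312
t 7.6 tcp [0.4493 0.1787 0.0507] jaw -6.6 j6 0.35 gap 0.0312 F [ 0.8 -0.1 -0.3]
turn rotvec now [-0.23  0.1   0.  ] shift now-axes [1.4 0.6 8.2] shift after turn [1.4 0.6 8.2]
```

```bash
python3 -m jog '[[0,0,0,0,0,3,1],[0,0,0,0,0,3,1],[0,0,0,0,0,1,1],[0,0,0,0,0,0,1]]';python3 -m jog '[[0,0,0,0,0,1,1],[0,0,0,0,0,1,1],[0,0,0,0,0,0,1],[0,0,0,0,0,0,1]]'
```

```text
t: 8.0
tcp_pos: [0.4507, 0.1797, 0.046]
orientation: [0.746, 0.666, 0.001, 0.0]
force: [0.1, 0.3, 0.0]
finger_gap: 0.0311
t: 8.4
tcp_pos: [0.4502, 0.1796, 0.0433]
orientation: [0.746, 0.665, -0.0, -0.0]
force: [-0.3, 0.3, 0.3]
finger_gap: 0.0313
```

```bash
python3 -m jog '[[0,0,0,0,0,1,1],[0,0,0,0,0,1,1],[0,0,0,0,0,0,1]]';python3 -m jog '[[0,0,0,0,0,0,0.6],[0,0,0,0,0,0,0.3],[0,0,0,0,0,0,0],[0,0,0,0,0,0,-0.5],[0,0,0,0,0,0,-1],[0,0,0,0,0,0,-1],[0,0,0,0,0,0,-1],[0,0,0,0,0,-20,-1],[0,0,0,0,0,-40,-1],[0,0,0,0,0,-50,-1],[0,0,0,0,0,-50,-1],[0,0,0,0,0,-40,-1],[0,0,0,0,0,0,-1],[0,0,0,0,0,0,-1]]'; python3 go.py .482 -.068 .240 60
python3 - <<'E'
from h import *
c=shot('side','s3'); cv2.imwrite('pics/s3c.png',cv2.resize(c['frame'][110:370,190:470],None,fx=2.7,fy=2.3))
E
```

```text
t: 8.7
tcp_pos: [0.4504, 0.1797, 0.0416]
orientation: [0.746, 0.665, 0.0, 0.0]
force: [-0.7, -0.3, 2.9]
finger_gap: 0.0312
t: 10.1
tcp_pos: [0.4505, 0.1797, 0.242]
orientation: [0.746, 0.665, 0.001, 0.0]
force: [-0.4, 0.2, -0.1]
finger_gap: 0.0857
t 10.1 tcp [0.4505 0.1797 0.242 ] jaw -6.56 j6 0.35 gap 0.0857 F [-0.4  0.2 -0.1]
turn rotvec now [ 1.300e-01  3.000e-02 -6.656e+01] shift now-axes [-242.5   59.6    2. ] shift after turn [-151.1 -198.7    2. ]
```

View pics/s3c.png

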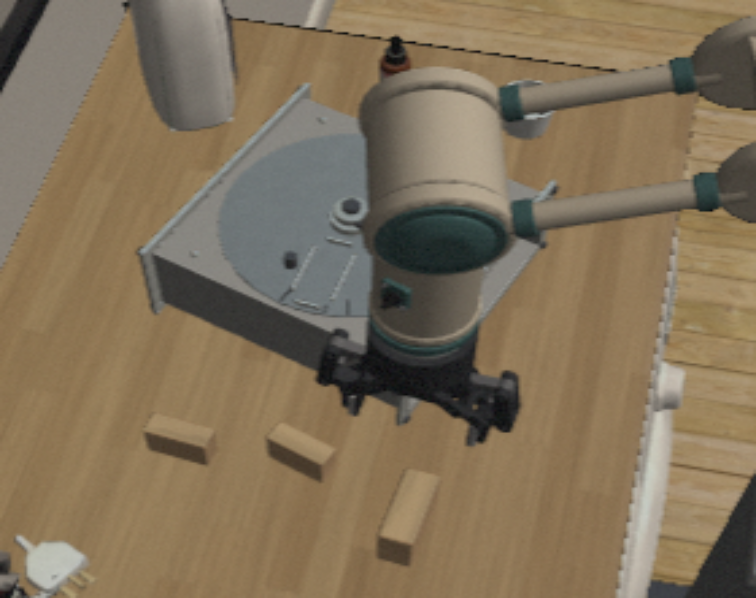

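The transit block stands on the worktop at (408,515), largest of the three and clear of the two smaller ones and the damper. The pocket is empty.

```bash
python3 -m jog '[[0,0,-8.3,0,0,0,-1],[0,0,-8.3,0,0,0,-1],[0,0,-8.3,0,0,0,-1],[0,0,-8.3,0,0,0,-1],[0,0,-8.3,0,0,0,-1],[0,0,-8.3,0,0,0,-1],[0,0,-8.3,0,0,0,-1],[0,0,-8.3,0,0,0,-1],[0,0,0,-20,-28,0,-0.5],[0,0,0,-28,-38,0,-0.5],[0,0,0,-35,-46,0,-0.5],[0,0,0,-35,-46,0,-0.5],[0,0,0,-20,-26,0,-0.5],[0,0,0,-12,-14,0,-0.5],[0,0,0,0,0,0,-0.5],[0,0,0,0,0,0,-0.5]]'; python3 go.py .482 -.071 .155 60
python3 - <<'E'
from h import *
c=shot('side','s4'); cv2.imwrite('pics/s4c.png',cv2.resize(c['frame'][130:310,230:430],None,fx=3.6,fy=3.2))
E
```

```text
t: 11.75
tcp_pos: [0.4775, -0.0511, 0.2395]
orientation: [0.261, 0.965, 0.0, -0.002]
force: [0.2, 0.6, 0.2]
finger_gap: 0.0642
t 11.75 tcp [ 0.4775 -0.0511  0.2395] jaw 59.77 j6 -1.3 gap 0.0642 F [0.2 0.6 0.2]
turn rotvec now [-0.02 -0.25 -0.23] shift now-axes [-14.3 -14.9  84.4] shift after turn [-13.8 -15.   84.5]
```

View pics/s4c.png

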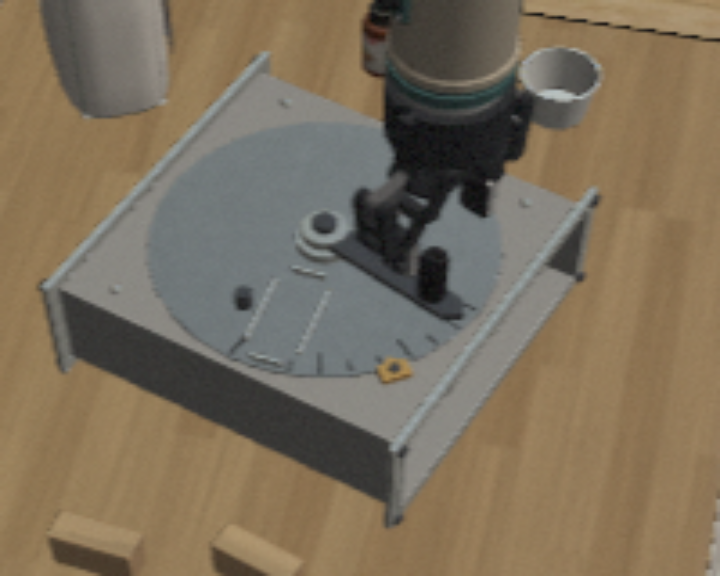

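The pocket, pivot (325,225), post (433,275) and clip (394,370) are all in clear view. The gripper still needs about 20 mm more before descending.

```bash
python3 -m jog '[[0,0,0,-14,-15,0,-0.5],[0,0,0,0,0,0,-0.5],[0,0,0,0,0,0,-0.5]]'; python3 go.py .482 -.071 .155 60
python3 - <<'E'
from meas import *
c=load('s4'); P=cloud(c); 
ce,r,n,z=scale(c); print('scale',ce,r,n,z); print(clip(c))
h=P[...,2]; b=c['frame'].astype(int)
# pivot bolt top: dark spot near pivot
u,v=np.meshgrid(range(640),range(480)); d=np.hypot(P[...,0]-.564,P[...,1]+.115)
m=(d<.016)&(h>.118); 
for lo in (.12,.128,.134): 
    q=P[(d<.02)&(h>lo)]; print(lo,len(q),q.mean(0).round(4),q.max(0).round(4))
g=c['frame'].max(2); m=(g<75)&(d<.012); vv,uu=np.nonzero(m); print('bolt px',uu.mean(),vv.mean(),len(uu),onplane(c,[uu.mean(),vv.mean()],.135))
E
```

```text
t: 12.1
tcp_pos: [0.4827, -0.0702, 0.2409]
orientation: [0.26, 0.966, 0.0, -0.001]
force: [-1.2, -0.2, 0.9]
finger_gap: 0.064
t 12.1 tcp [ 0.4827 -0.0702  0.2409] jaw 59.88 j6 -1.33 gap 0.064 F [-1.2 -0.2  0.9]
turn rotvec now [ 0.03 -0.09 -0.12] shift now-axes [ 0.1 -1.1 85.9] shift after turn [ 0.2 -1.1 85.9]
scale [ 0.56520342 -0.11682615] 0.12168433335300757 154 0.11060378859777587
[(np.int32(17), array([339.52941176, 246.88235294]), array([ 0.49217231, -0.00413697,  0.117     ]))]
0.12 158 [ 0.5648 -0.1115  0.133 ] [ 0.5834 -0.096   0.1444]
0.128 137 [ 0.5644 -0.1128  0.1345] [ 0.583  -0.0973  0.1444]
0.134 63 [ 0.5668 -0.1141  0.138 ] [ 0.58   -0.0973  0.1444]
bolt px 319.3703703703704 200.07407407407408 27 [[ 0.56635077 -0.11629383  0.135     ]]
```

```bash
python3 -m jog '[[0,0,0,0,-1,20,-0.5],[0,0,0,0,0,20,-0.5],[0,0,0,0,0,20,-0.5],[0,0,0,0,0,16,-0.5],[0,0,0,0,0,10,-0.5],[0,0,0,0,0,0,-0.5]]'; python3 -m jog '[[0,0,0,0,0,0,0.3],[0,0,0,0,0,0,0.6],[0,0,0,0,0,0,1],[0,0,0,0,0,0,1],[0,0,0,0,0,0,1],[0,0,0,0,0,0,1],[0,0,0,0,0,0,1]]' 25; python3 go.py .482 -.071 .155 60
```

```text
t: 12.7
tcp_pos: [0.4815, -0.0711, 0.1541]
orientation: [0.26, 0.966, 0.0, -0.002]
force: [0.0, 0.3, -0.7]
finger_gap: 0.064
t: 13.4
tcp_pos: [0.4831, -0.0725, 0.1562]
orientation: [0.26, 0.966, 0.0, 0.001]
force: [-0.3, -0.7, 5.8]
finger_gap: 0.0192
t 13.4 tcp [ 0.4831 -0.0725  0.1562] jaw 59.83 j6 -1.34 gap 0.0192 F [-0.3 -0.7  5.8]
turn rotvec now [ 0.03  0.09 -0.17] shift now-axes [1.7 0.8 1.2] shift after turn [1.7 0.8 1.2]
```

```bash
python3 -m jog '[[0,0,-1.9,0,0,-1,1],[0,0,3,-0.13,5,0,1],[0,0,5,-0.36,8.28,0,1],[0,0,5,-0.36,8.28,0,1],[0,0,5,-0.36,8.28,0,1],[0,0,0,0,0,0,1]]'; python3 go.py .482 -.071 .155 60;python3 -m jog '[[0,0,5,-0.36,8.28,0,1],[0,0,5,-0.36,8.28,0,1],[0,0,5,-0.36,8.28,0,1],[0,0,5,-0.36,8.28,0,1],[0,0,0,0,0,0,1]]';  python3 go.py .482 -.071 .155 60
```

```text
t: 14.0
tcp_pos: [0.5013, -0.0491, 0.1562]
orientation: [0.393, 0.92, -0.0, 0.001]
force: [-0.5, -2.7, -0.5]
finger_gap: 0.0189
t 14.0 tcp [ 0.5013 -0.0491  0.1562] jaw 43.76 j6 -1.0 gap 0.0189 F [-0.5 -2.7 -0.5]
turn rotvec now [ -0.03   0.08 -16.24] shift now-axes [ -2.5 -29.1   1.3] shift after turn [  5.8 -28.6   1.2]
t: 14.5
tcp_pos: [0.5288, -0.0313, 0.1562]
orientation: [0.546, 0.838, -0.0, 0.001]
force: [0.9, -5.2, -0.0]
finger_gap: 0.0193
t 14.5 tcp [ 0.5288 -0.0313  0.1562] jaw 23.85 j6 -0.61 gap 0.0193 F [ 0.9 -5.2 -0. ]
turn rotvec now [-3.000e-02  1.000e-01 -3.615e+01] shift now-axes [-17.4 -58.8   1.3] shift after turn [ 20.6 -57.8   1.2]
```

```bash
python3 -m jog '[[0,0,5,-0.36,8.28,0,1],[0,0,5,-0.36,8.28,0,1],[0,0,5,-0.36,8.28,0,1],[0,0,5,-0.36,8.28,0,1],[0,0,0,0,0,0,1]]';python3 -m jog '[[0,0,5,-0.36,8.28,0,1],[0,0,5,-0.36,8.28,0,1],[0,0,5,-0.36,8.28,0,1],[0,0,3,-0.13,5,0,1],[0,0,0,0,0,0,1]]';  python3 go.py .482 -.071 .155 -19
```

```text
t: 15.0
tcp_pos: [0.5605, -0.0238, 0.1563]
orientation: [0.683, 0.731, -0.001, 0.001]
force: [-0.3, -5.5, 1.1]
finger_gap: 0.0194
t: 15.5
tcp_pos: [0.5895, -0.0265, 0.1563]
orientation: [0.788, 0.615, -0.001, 0.001]
force: [0.3, -5.6, 1.0]
finger_gap: 0.0194
t 15.5 tcp [ 0.5895 -0.0265  0.1563] jaw -14.04 j6 0.08 gap 0.0194 F [ 0.3 -5.6  1. ]
turn rotvec now [0.01 0.1  4.96] shift now-axes [-69.2 -93.4   1.4] shift after turn [-77.1 -87.1   1.3]
```

```bash
for i in 1 2; do python3 -m jog '[[0,0,1,0,1.66,0,1],[0,0,1,0,1.66,0,1],[0,0,0,0,0,0,1]]'; done;  python3 go.py .482 -.071 .155 -19
```

```text
t: 15.8
tcp_pos: [0.592, -0.0272, 0.1563]
orientation: [0.799, 0.602, -0.001, 0.0]
force: [-0.3, -5.3, 1.0]
finger_gap: 0.0191
t: 16.1
tcp_pos: [0.5952, -0.0281, 0.1563]
orientation: [0.809, 0.588, -0.001, 0.0]
force: [-0.9, -6.1, 0.1]
finger_gap: 0.0196
t 16.1 tcp [ 0.5952 -0.0281  0.1563] jaw -17.99 j6 0.15 gap 0.0196 F [-0.9 -6.1  0.1]
turn rotvec now [-0.02  0.11  1.01] shift now-axes [-75.7 -94.4   1.5] shift after turn [-77.4 -93.    1.3]
```

```bash
python3 -m jog '[[0,0,1,0,1.66,0,1],[0,0,0,0,0,0,1]]';python3 -m jog '[[0,0,0,0,1.66,0,1],[0,0,0,0,0,0,1]]'; python3 go.py .482 -.071 .155 -19
```

```text
t: 16.3
tcp_pos: [0.5967, -0.0286, 0.1563]
orientation: [0.814, 0.581, -0.001, 0.0]
force: [-0.9, -5.5, 1.2]
finger_gap: 0.019
t: 16.5
tcp_pos: [0.5972, -0.0288, 0.1563]
orientation: [0.814, 0.581, -0.002, -0.001]
force: [-3.1, -4.5, 2.2]
finger_gap: 0.0194
t 16.5 tcp [ 0.5972 -0.0288  0.1563] jaw -18.98 j6 0.17 gap 0.0194 F [-3.1 -4.5  2.2]
turn rotvec now [-0.17  0.11  0.02] shift now-axes [-77.4 -95.2   1.7] shift after turn [-77.4 -95.2   1.3]
```

```bash
python3 -m jog '[[0,0,0,0,1.5,0,1],[0,0,0,0,0,0,1]]';python3 -m jog '[[0,0,0,0,1.5,0,1],[0,0,0,0,0,0,1],[0,0,0,0,0,0,1]]'; python3 go.py .482 -.071 .155 -19
```

```text
t: 16.7
tcp_pos: [0.5972, -0.0288, 0.1562]
orientation: [0.814, 0.581, -0.003, -0.002]
force: [-5.3, -3.2, 4.2]
finger_gap: 0.0189
t: 17.0
tcp_pos: [0.5972, -0.0288, 0.1562]
orientation: [0.814, 0.581, -0.003, -0.003]
force: [-8.8, -2.4, 5.8]
finger_gap: 0.0192
t 17.0 tcp [ 0.5972 -0.0288  0.1562] jaw -18.98 j6 0.17 gap 0.0192 F [-8.8 -2.4  5.8]
turn rotvec now [-0.49  0.12  0.03] shift now-axes [-77.4 -95.2   2.2] shift after turn [-77.4 -95.2   1.2]
```

```bash
python3 -m jog '[[0,0,0,0,-4.5,0,1],[0,0,-5,-0.36,-8.28,0,1],[0,0,-5,-0.36,-8.28,0,1],[0,0,-5,-0.36,-8.28,0,1],[0,0,-5,-0.36,-8.28,0,1],[0,0,-5,-0.36,-8.28,0,1],[0,0,0,0,0,0,1]]'; python3 -m jog '[[0,0,-5,-0.36,-8.28,0,1],[0,0,-5,-0.36,-8.28,0,1],[0,0,-5,-0.36,-8.28,0,1],[0,0,-5,-0.36,-8.28,0,1],[0,0,-5,-0.36,-8.28,0,1],[0,0,0,0,0,0,1],[0,0,0,0,0,0,1]]'; python3 go.py .482 -.071 .155 -19
python3 - <<'E'
from meas import *
p=np.array([(.4831,-.0725),(.5013,-.0491),(.5288,-.0313),(.5605,-.0238),(.5895,-.0265),(.592,-.0272),(.5952,-.0281),(.5972,-.0288)])
ce,r=circ(p); print(ce,r); e=p-ce; print(np.degrees(np.arctan2(e[:,1],e[:,0])).round(1),(np.hypot(*e.T)-r).round(4))
o=manip.get_obs()['tcp_pos'][:2]
for c in (ce,np.array([.5652,-.1167])): d=o-c; print('now',np.degrees(np.arctan2(d[1],d[0])),np.hypot(*d))
E
```

```text
t: 17.7
tcp_pos: [0.5556, -0.0242, 0.1563]
orientation: [0.668, 0.744, -0.001, 0.001]
force: [1.1, -6.8, -1.8]
finger_gap: 0.0191
t: 18.4
tcp_pos: [0.5175, -0.0369, 0.1563]
orientation: [0.493, 0.87, -0.001, 0.001]
force: [1.1, -6.8, -1.0]
finger_gap: 0.0192
t 18.4 tcp [ 0.5175 -0.0369  0.1563] jaw 30.99 j6 -0.74 gap 0.0192 F [ 1.1 -6.8 -1. ]
turn rotvec now [4.000e-02 1.200e-01 4.999e+01] shift now-axes [-10.9 -48.    1.3] shift after turn [-43.8 -22.5   1.3]
[ 0.56620286 -0.11874073] 0.09513192668244959
[150.9 133.  113.2  93.4  75.8  74.3  72.3  71. ] [-0.      0.0001 -0.     -0.      0.     -0.      0.      0.    ]
now 120.74093858603726 0.09519377081514156
now 120.85265531993882 0.09292734486597161
```

```bash
python3 -m jog '[[0,0,-1,0,-1.7,0,1],[0,0,-1,0,-1.7,0,1],[0,0,0,0,0,0,1],[0,0,0,0,0,0,1]]'; python3 -m jog '[[0,0,0,0,0,0,0.6],[0,0,0,0,0,0,0.3],[0,0,0,0,0,0,0],[0,0,0,0,0,0,-0.5],[0,0,0,0,0,0,-0.5],[0,0,0,0,0,0,-0.5],[0,0,0,0,0,-20,-0.5],[0,0,0,0,0,-40,-0.5],[0,0,0,0,0,-40,-0.5],[0,0,0,0,0,0,-0.5],[0,0,0,0,-50,0,-0.5],[0,0,0,0,-50,0,-0.5],[0,0,0,0,-40,0,-0.5],[0,0,0,0,0,0,-0.5]]'
python3 - <<'E'
from meas import *
F=[shot('side',f's5{i}')for i in range(6)]
c=F[0]; c['frame']=np.mean([f['frame'].astype(float) for f in F],0).round().astype(np.uint8)
pickle.dump(c,open('pics/s5.pkl','wb'))
print(scale(c)[:2],clip(c))
cv2.imwrite('pics/s5c.png',cv2.resize(c['frame'][190:265,300:395],None,fx=8,fy=8,interpolation=cv2.INTER_CUBIC))
E
```

```text
t: 18.8
tcp_pos: [0.515, -0.0385, 0.1563]
orientation: [0.477, 0.879, -0.0, 0.001]
force: [1.1, -5.5, -2.0]
finger_gap: 0.0194
t: 20.2
tcp_pos: [0.393, -0.1141, 0.2556]
orientation: [0.481, 0.877, -0.001, -0.001]
force: [0.6, 0.1, -0.3]
finger_gap: 0.064
(array([ 0.56540868, -0.11677062]), np.float64(0.12149462627472572)) []
```

View pics/s5c.png

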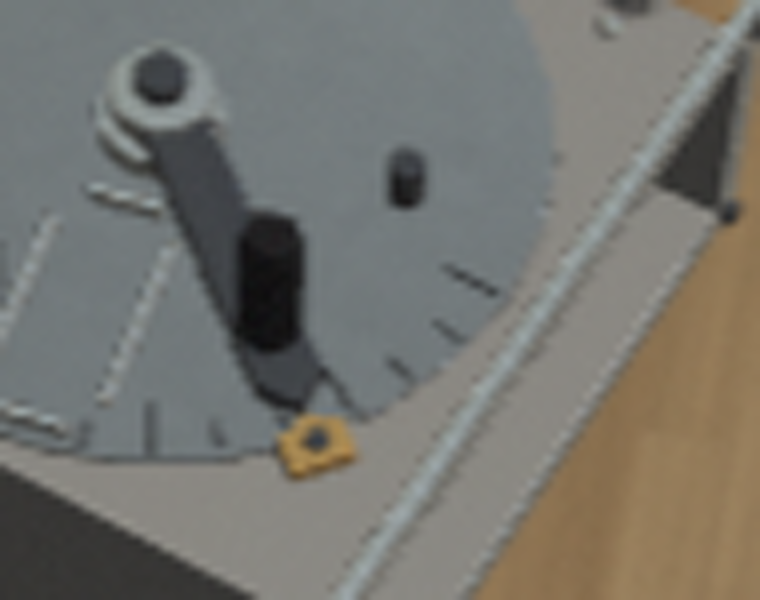

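The lever now points close to the clip: the bar tip is at about (298,405), the clip at (316,445) with its screw at (317,437), and the pivot bolt at (160,77).

```bash
cat > fin.py <<'E'
import sys
from meas import *
c=load(sys.argv[1]); pc,r,_,_=scale(c); pr=np.array([.5662,-.1187])
f=c['frame'].astype(float); g=f.max(2)
def ang(p,pv): d=p[:2]-pv; return round(float(np.degrees(np.arctan2(d[1],d[0]))-71.0),2), round(float(np.hypot(*d)),4)
U,V=np.meshgrid(np.arange(640),np.arange(480))
def rep(n,uv,z): p=onplane(c,uv,z)[0]; print(n,np.round(uv,2),p[:2].round(4),'camPivot',ang(p,pc),'robPivot',ang(p+[.0010,-.0019,0],pr))
# clip: brass + enclosed screw
rb=f[...,2]-f[...,0]; w=((U>328)&(U<350)&(V>236)&(V<254))
m=((rb>18)&w).astype(np.uint8); cn=max(cv2.findContours(m,0,1)[0],key=cv2.contourArea); mm=np.zeros_like(m); cv2.drawContours(mm,[cn],-1,1,-1); 
# top face only: brighter brass (sides are darker)
print('brass px',m.sum(), 'filled',mm.sum())
rep('clip centroid filled',(U[mm>0].mean(),V[mm>0].mean()),.117)
s=np.clip(rb-8,0,None)*w; rep('clip soft',((U*s).sum()/s.sum(),(V*s).sum()/s.sum()),.117)
s=np.clip(95-g,0,None)*(mm>0); rep('screw',((U*s).sum()/s.sum(),(V*s).sum()/s.sum()),.121)
# post top : black region, elevated
P=cloud(c); q=(g<55)&(P[...,2]>.176)&(np.hypot(P[...,0]-pc[0],P[...,1]-pc[1])<.12); rep('posttop',(U[q].mean(),V[q].mean()),.181)
# post axis: dark post pixels per row -> mid columns between left/right edges
b=(g<45)&(U>325)&(U<343)&(V>214)&(V<236); print('post px',b.sum()); rep('post mid',(U[b].mean(),V[b].mean()),.156)
# bar: dark grey pixels on plane .131, local width per radius
W=onplane(c,np.c_[U.ravel(),V.ravel()],.131)[:,:2]-pc; rad=np.hypot(*W.T); an=np.degrees(np.arctan2(W[:,1],W[:,0]))-71
lum=f.mean(2).ravel()
import scipy.interpolate as si
for R in (.03,.04,.05,.06,.07,.112,.116,.119):
    a=np.radians(np.arange(25,80,.25)+71); pts=np.c_[pc[0]+R*np.cos(a),pc[1]+R*np.sin(a),np.full(len(a),.131)]
    px=proj(c,pts).astype(np.float32); L=cv2.remap(f.mean(2).astype(np.float32),px[:,0].copy(),px[:,1].copy(),cv2.INTER_LINEAR).ravel()
    d=L<88; A=np.degrees(a)-71
    if d.any(): print('bar R',R,A[d].min(),A[d].max(),'mid',(A[d].min()+A[d].max())/2)
E
python3 fin.py s5
```

```text
brass px 61 filled 65
clip centroid filled [339.32 245.35] [ 0.4935 -0.0083] camPivot (52.53, 0.1302) robPivot (52.44, 0.1301)
clip soft [339.14 245.42] [ 0.4939 -0.008 ] camPivot (52.31, 0.1302) robPivot (52.23, 0.1301)
screw [339.09 244.64] [ 0.494  -0.0076] camPivot (52.17, 0.1304) robPivot (52.09, 0.1304)
posttop [351.85 177.71] [ 0.4963 -0.1659] camPivot (-215.55, 0.0848) robPivot (-215.48, 0.0846)
post px 118
post mid [333.14 225.14] [ 0.5151 -0.0358] camPivot (50.88, 0.0953) robPivot (50.77, 0.0952)
bar R 0.03 25.000000000000014 70.0 mid 47.50000000000001
bar R 0.04 33.25 65.5 mid 49.375
bar R 0.05 36.5 62.0 mid 49.25
bar R 0.06 39.5 70.0 mid 54.75
bar R 0.07 40.5 69.5 mid 55.0
bar R 0.112 45.000000000000014 56.500000000000014 mid 50.750000000000014
bar R 0.116 45.25 57.0 mid 51.125
bar R 0.119 46.250000000000014 57.0 mid 51.62500000000001
```

```bash
cat > prof.py <<'E'
import sys
from meas import *
from scipy.signal import find_peaks
c=load(sys.argv[1]); pc=np.array([.5653,-.1168]); f=c['frame'].astype(np.float32)
def prof(ch,R,z,lo,hi):
    A=np.arange(lo,hi,.2); a=np.radians(A+71); px=proj(c,np.c_[pc[0]+R*np.cos(a),pc[1]+R*np.sin(a),np.full(len(a),z)]).astype(np.float32)
    return A,cv2.remap(ch,px[:,0].copy(),px[:,1].copy(),cv2.INTER_CUBIC).ravel()
A,_=prof(f.mean(2),.115,.111,0,100)
L=np.mean([prof(f.mean(2),R,.111,0,100)[1] for R in np.arange(.110,.1195,.001)],0)
k,_=find_peaks(-L,prominence=4); print('ticks',[(round(A[i],1),round(float(L[i]))) for i in k])
rb=f[...,2]-f[...,0]
for z in(.118,.113):
  for R in (.122,.126,.130,.134,.138):
    A2,B=prof(rb,R,z,38,66); B=np.clip(B-6,0,None); h=B>B.max()/2; print('brass z',z,R,'max',B.max().round(),'half',A2[h].min().round(1),A2[h].max().round(1),'mid',((A2[h].min()+A2[h].max())/2).round(2),'cen',((A2*B).sum()/B.sum()).round(2))
g=f.max(2); U,V=np.meshgrid(np.arange(640),np.arange(480))
n,l,st,ce=cv2.connectedComponentsWithStats(((g<45)&(U>315)&(U<372)&(V>200)&(V<240)).astype(np.uint8))
for i in range(1,n):
    if st[i,4]>60: p=onplane(c,ce[i],.156)[0,:2]-pc; print('post',st[i],np.degrees(np.arctan2(p[1],p[0]))-71,np.hypot(*p))
E
for s in s5 side0 s4; do echo $s; python3 prof.py $s; done
```

```text
s5
ticks [(np.float64(4.2), 113), (np.float64(11.6), 107), (np.float64(19.8), 95), (np.float64(29.6), 86), (np.float64(39.8), 93), (np.float64(50.2), 90), (np.float64(53.0), 86), (np.float64(60.2), 83), (np.float64(70.2), 85), (np.float64(80.2), 89), (np.float64(90.2), 76)]
brass z 0.118 0.122 max 74.0 half 50.0 55.0 mid 52.5 cen 52.53
brass z 0.118 0.126 max 83.0 half 47.8 57.0 mid 52.4 cen 52.2
brass z 0.118 0.13 max 79.0 half 47.4 56.8 mid 52.1 cen 52.13
brass z 0.118 0.134 max 89.0 half 47.8 56.6 mid 52.2 cen 52.27
brass z 0.118 0.138 max 62.0 half 47.8 56.2 mid 52.0 cen 52.05
brass z 0.113 0.122 max 83.0 half 48.4 57.6 mid 53.0 cen 52.78
brass z 0.113 0.126 max 80.0 half 48.0 57.6 mid 52.8 cen 52.63
brass z 0.113 0.13 max 85.0 half 48.2 57.4 mid 52.8 cen 52.77
brass z 0.113 0.134 max 75.0 half 48.2 57.0 mid 52.6 cen 52.61
brass z 0.113 0.138 max 16.0 half 48.6 57.4 mid 53.0 cen 52.3
post [329 217   9  17 118] 50.81828782113746 0.09528627281582455
side0
ticks [(np.float64(4.4), 84), (np.float64(11.8), 88), (np.float64(19.4), 85), (np.float64(29.6), 81), (np.float64(39.8), 88), (n
[... 1189 characters left out ...]
 52.52
brass z 0.118 0.126 max 83.0 half 47.8 57.0 mid 52.4 cen 52.21
brass z 0.118 0.13 max 80.0 half 47.4 56.8 mid 52.1 cen 52.14
brass z 0.118 0.134 max 91.0 half 47.8 56.6 mid 52.2 cen 52.21
brass z 0.118 0.138 max 62.0 half 47.8 56.2 mid 52.0 cen 52.0
brass z 0.113 0.122 max 83.0 half 48.4 57.6 mid 53.0 cen 52.79
brass z 0.113 0.126 max 80.0 half 48.0 57.6 mid 52.8 cen 52.66
brass z 0.113 0.13 max 86.0 half 48.2 57.4 mid 52.8 cen 52.66
brass z 0.113 0.134 max 74.0 half 48.2 57.0 mid 52.6 cen 52.62
brass z 0.113 0.138 max 16.0 half 48.2 57.2 mid 52.7 cen 52.59
post [329 201  18  15 147] 83.81374276721985 0.05427843116631581
post [343 208  11  19 123] 78.92336077712923 0.09592047734001281
```

The ticks read within 0.2° from 30° up, so the camera angles are sound. The clip is at 52.25° and unmoved since the start. The lever is at about 51.55°, so I regrip it for a +0.7° nudge.

```bash
python3 -m jog '[[0,0,0,0,40,0,-0.5],[0,0,0,0,50,0,-0.5],[0,0,0,0,50,0,-0.5],[0,0,0,0,0,0,-0.5],[0,0,0,0,0,0,-0.5]]'; python3 go.py .515 -.0385 .1563 32.9
```

```text
t: 21.0
tcp_pos: [0.5159, -0.0359, 0.2552]
orientation: [0.478, 0.879, -0.0, -0.001]
force: [-0.5, -0.1, -0.1]
finger_gap: 0.0642
t 21.0 tcp [ 0.5159 -0.0359  0.2552] jaw 32.94 j6 -0.78 gap 0.0642 F [-0.5 -0.1 -0.1]
turn rotvec now [-0.1  -0.09  0.04] shift now-axes [-1.8 -2.  98.9] shift after turn [-1.7 -2.2 98.9]
```

```bash
python3 -m jog '[[0,0,0,-1.7,-2,30,-0.5],[0,0,0,0,0,35,-0.5],[0,0,0,0,0,24,-0.5],[0,0,0,0,0,9,-0.5],[0,0,0,0,0,0,-0.5],[0,0,0,0,0,0,-0.5]]'; python3 -m jog '[[0,0,0,0,0,0,0.3],[0,0,0,0,0,0,0.6],[0,0,0,0,0,0,1],[0,0,0,0,0,0,1],[0,0,0,0,0,0,1],[0,0,0,0,0,0,1],[0,0,0,0,0,0,1]]' 25
cat > ang.py <<'E'
from h import *
s=[]
o=manip.get_obs(); d=o['tcp_pos'][:2]-[.5662,-.1187]; print('opening',np.degrees(np.arctan2(d[1],d[0]))-71.0,np.hypot(*d),'tangential mm to go',(52.25-(np.degrees(np.arctan2(d[1],d[0]))-71))*np.pi/180*95,o['force'].round(1))
E
python3 ang.py
```

```text
t: 21.6
tcp_pos: [0.5149, -0.0402, 0.1594]
orientation: [0.479, 0.878, 0.0, 0.001]
force: [0.1, 0.1, -0.2]
finger_gap: 0.0644
t: 22.3
tcp_pos: [0.5148, -0.0399, 0.1592]
orientation: [0.479, 0.878, 0.0, 0.001]
force: [-0.2, 0.3, 5.5]
finger_gap: 0.0192
opening 52.10784818871339 0.09409354870535173 tangential mm to go 0.2356966287393725 [-0.2  0.3  5.5]
```

```bash
python3 -m jog '[[0,0,-0.2,0,-0.3,0,1],[0,0,0,0,0,0,1],[0,0,0,0,0,0,1]]'; python3 ang.py;  python3 -m jog '[[0,0,0,0,0,0,1],[0,0,0,0,0,0,1]]'; python3 ang.py
```

```text
t: 22.6
tcp_pos: [0.5148, -0.0399, 0.1592]
orientation: [0.478, 0.879, 0.001, 0.001]
force: [-0.4, 0.7, 5.1]
finger_gap: 0.019
opening 52.113942101543756 0.09408158039315216 tangential mm to go 0.22559253863352846 [-0.4  0.7  5.1]
t: 22.8
tcp_pos: [0.5148, -0.0399, 0.1592]
orientation: [0.478, 0.879, 0.001, 0.001]
force: [-0.1, 1.6, 5.4]
finger_gap: 0.019
opening 52.102783884337725 0.09407460662858637 tangential mm to go 0.24409356337883112 [-0.1  1.6  5.4]
```

```bash
python3 -m jog '[[0,0,0,0,0,0,0.6],[0,0,0,0,0,0,0.3],[0,0,0,0,0,0,0],[0,0,0,0,0,0,-0.5],[0,0,0,0,0,0,-0.5],[0,0,0,0,0,0,-0.5],[0,0,0,0,0,-20,-0.5],[0,0,0,0,0,-40,-0.5],[0,0,0,0,0,-40,-0.5],[0,0,0,0,0,0,-0.5],[0,0,0,0,-50,0,-0.5],[0,0,0,0,-50,0,-0.5],[0,0,0,0,-40,0,-0.5],[0,0,0,0,0,0,-0.5]]'
python3 - <<'E'
from meas import *
F=[shot('side',f's6{i}')for i in range(6)]
c=F[0]; c['frame']=np.mean([f['frame'].astype(float) for f in F],0).round().astype(np.uint8)
pickle.dump(c,open('pics/s6.pkl','wb'))
a=c['frame'][190:265,300:395]; cv2.imwrite('pics/s6c.png',np.vstack([cv2.resize(c['frame'][100:340],(600,225)),cv2.resize(a,(475,375),interpolation=cv2.INTER_CUBIC).copy() if 0 else cv2.copyMakeBorder(cv2.resize(a,(475,375),interpolation=cv2.INTER_CUBIC),0,0,0,125,0)]))
E
python3 prof.py s6 | grep -v 0.113; python3 fin.py s6 | grep bar
```

```text
t: 24.2
tcp_pos: [0.3923, -0.1173, 0.2576]
orientation: [0.479, 0.878, -0.001, -0.001]
force: [1.4, 0.1, -0.6]
finger_gap: 0.0641
ticks [(np.float64(4.2), 113), (np.float64(11.8), 107), (np.float64(19.8), 95), (np.float64(29.6), 86), (np.float64(39.8), 92), (np.float64(50.2), 90), (np.float64(53.2), 87), (np.float64(60.2), 82), (np.float64(70.2), 85), (np.float64(80.2), 89), (np.float64(90.2), 76)]
brass z 0.118 0.122 max 75.0 half 50.0 55.0 mid 52.5 cen 52.51
brass z 0.118 0.126 max 83.0 half 47.8 57.0 mid 52.4 cen 52.21
brass z 0.118 0.13 max 80.0 half 47.4 56.8 mid 52.1 cen 52.16
brass z 0.118 0.134 max 89.0 half 47.8 56.6 mid 52.2 cen 52.22
brass z 0.118 0.138 max 61.0 half 47.8 56.2 mid 52.0 cen 52.02
post [329 217   9  17 125] 51.302415028541674 0.09528139938492565
bar R 0.03 25.000000000000014 70.0 mid 47.50000000000001
bar R 0.04 33.25 65.25 mid 49.25
bar R 0.05 37.75 63.0 mid 50.375
bar R 0.06 39.75 70.75 mid 55.25
bar R 0.07 41.5 70.25 mid 55.875
bar R 0.112 45.5 57.0 mid 51.25
bar R 0.116 45.5 57.0 mid 51.25
bar R 0.119 46.75 57.25 mid 52.0
```

View pics/s6c.png

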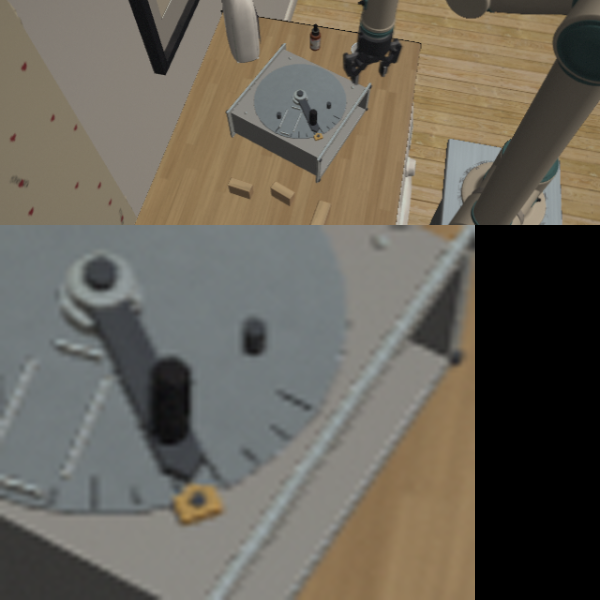

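The lever tip (~(190,475)) meets the clip (198,502). The robot puts the lever at 52.1° and the bias-corrected camera at 52.0°, against 52.25° for the clip. The gripper is clear of everything, so I'm handing in.

```bash
python3 -c "
from station import manip
print(manip.job_done())"
```

```text
the job is handed in; nothing more can be done
None
```

The job is handed in at about 24.5 s of the 58 s allowed. The transit block stands on the worktop beside the damper. The lever was closed onto its stop, then opened to point at the brass clip.

- **Block:** I lifted it straight out of the pocket and lowered it to light contact (about 3 N) at roughly (0.45, 0.18) before opening the fingers. Pictures after release show it upright and clear of the damper and the two smaller blocks.
- **Closed stop:** I pushed the lever until the gripper stopped moving while the force rose to about 9 N. The arc it followed gave a pivot and a closed direction of 71.0°, which matches the duct flanges in the camera.
- **Marker:** After one small correction the lever read 52.1° by the robot. The camera read 52.0°, after correcting its reading of the post by about 0.7°, judged from the lever's starting position. The clip measured 52.25° ± 0.2°, the same in every picture, so it did not shift. The small difference left is within measurement error.
- **Checks that disagreed or were limited:**
    - The uncorrected camera readings of the post and bar were about 1° lower than the robot's, which I put down to their visible side faces.
    - The side camera and the robot differed by about 2 mm in pivot position.
    - The top camera was mostly blocked, so heights rest mainly on the side camera's depth and on contact.
    - In the last picture the gripper hid the cup and the plaster box was not identified. I did not measure either again, but the arm never worked near them.

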